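Shut the griddle's gas cock

TASK

The last cakes are baked. Shut off the burner gas: turn the cock with the long lever handle a quarter turn clockwise (seen from above), fully to its closed stop, so that the lever stands crosswise to its pipe, and let go. Leave the other cock, the one with the small butterfly handle for the pilot flame, open as it is.

Things in the scene. Friction and masses are not known exactly. Their poses are not given: they have to be found in the camera images.
- main_lever (a joint): Long lever of the burner cock (brass, on a level pipe 25 mm thick whose top is 58 mm above the bench). Turns level about the cock's upright axis. 0 rad: open, lever along the pipe, pointing roughly to the robot; grows clockwise seen from above to the closed stop at 1.571, crosswise. Starts at 0 to 0.4. Stays where left; takes 2 to 3 N at the grip.
- lever_grip (a point): Middle of the lever's black plastic sleeve, 100 mm out from the cock's axis; it moves round with the lever. The sleeve is a straight bar along the lever: 90 mm long (55 to 145 mm from the axis), 24 mm wide, 16 mm high, its middle 100 mm above the bench, the space to both sides of it free.
- lever_axis (a point): Point of the burner cock's upright turning axis, at the height of the lever's middle (100 mm above the bench). It does not move. The line from here to lever_grip is the lever's direction.
- pilot_handle (a joint): Pilot cock's handle: a second brass cock on a like pipe, told by its short black two-winged handle, 72 mm tip to tip, centred on its axis, 87 to 105 mm above the bench. 0 rad: open, wings along the pipe; grows clockwise from above to 1.571, closed. Starts at 0 to 0.1. Either cock may be the left one; their middles are at least 250 mm apart.

How it is judged:
By the outcome, as a careful person would: the job done as asked, in the order asked, and still so for the second after the job is handed in, with the robot touching nothing.
It also fails if it takes over 32 s, if anything falls off the work surface, if the arm or the gripper's body presses on something with over 40 N, if the wrist force passes 120 N, or if a joint passes its speed limit or range.

ROBOT

A 6-joint arm with a two-finger parallel gripper is mounted at the origin on the work surface. World frame = base frame: x ahead of the robot, y to its left, z up, the work surface at z = 0. Lengths are in mm, angles in rad, forces in N, time in s.
With the tool pointing down it reaches from about 275 to 775 mm from the base axis. Payload 14.6 kg.
Tool frame: the origin (TCP) lies midway between the tips of the shut fingers; the grasp point (between the pads) lies 19 mm behind it; z points along the fingers, y is the direction in which the jaws open and shut (so a half turn about z gives the same grasp; the last joint's range is limited). The gripper opens to 85 mm and grips with 20 to 120 N. Pads are 22 mm wide; open, the fingers measure 114 mm over their backs; the gripper's body (76 mm by 85 mm) begins 54 mm behind the grasp point. The pads swing forward as they close: fully open they stand 13 mm farther back than shut.
Start: joints at [1.075, 0.263, -0.048, 1.259, 0, 1.415], TCP at [175.481, 494.808, 231.278] pointing down, gripper open.
Joint ranges: [-2.65, 2.65], [-0.89, 1.7], [-1.18, 1.37], [-2.13, 2.11], [-1.35, 1.29], [-3.14, 3.14]. Speed limits (rad/s): [1.89, 1.89, 2.57, 2.79, 3.14, 3.14].

INTERFACE

Orientations are given as [roll, pitch, yaw] about the fixed x, y, z axes, in that order (R = Rz(yaw) Ry(pitch) Rx(roll)).
In Python, from bench import * gives the robot as it stands. The module is installed in compiled form; this text tells all that it offers.
- The arm moves only by the tool arm_command, never from a script. Its arguments are lists of equal length, an entry for each row: "angular": the turn, a rotation vector about the tool's x, y, z in degrees, a list of three; "travel": the shift along the tool's x, y, z in m, a list of three; "jaw": the finger opening in m, from 0 to 0.0854. A call has 1 to 8 rows; each row shifts and turns the pose as measured when the row begins, along the tool's axes as they then stand; what a row does not reach is not made up. A row lasts 1/12 s, in which the tool goes at most 41.7 mm and 7.16 degrees, less where a joint would pass 70% of its speed; a pose out of reach is approached as far as the arm can. A call is refused whole if a number of a shift passes 0.0417 or a number of a turn 7.16, either way. A call with a gripper value outside its range is refused whole. The fingers move at their own pace and stop on an object; the grip force is fixed at half the most. Time passes only in rows, so rows that do not move let the fingers close. It gives the time, the measured TCP pose, the force and the opening at its end, in the units of the state.
- sense(): the state, without advancing time (a new reading comes with each control period).
- camera(name): name is "scene" or "top" or "wrist"; returns the picture (420x560x3 uint8, red, green, blue); there is no depth.
- camera_params(name): a dict with "vertical_fov" (degrees; the focal length in pixels is half the picture's height over the tangent of half this angle, whatever the lens; pixels are square), "cx", "cy" (the principal point, pixels), "R" (3x3) and "t" (3): a world point X has camera coordinates R X + t; the wrist camera has in their place "mount" (4x4, takes a point from camera to tool coordinates, whose origin is the TCP and whose axes are the flange's). Camera axes: x right, y down, z forward; pixel columns grow to the right and rows downward; lengths in mm; the calibration is good to about 2 mm. A picture is of the moment at which its call begins: read the wrist's pose just before it. camera_params takes no time and is no camera call.
- finish_job(): hands the job in, once; it reports no verdict.
Trained networks look in the newest picture that a camera, given by its name, has taken for a name from the list of things; names that differ only in an ending like _2 or _b are one class to them, and where a whole thing is asked for, a point or a joint stands for the part that bears it (a point fixed in the world has none). Each returns a list of dicts, best first, with "conf" (0 to 1); they miss things now and then, are a little off and sometimes report something else, mostly with a low value. They report only what shows in the picture. A call takes as long as a camera call.
- boxes_of(label, camera): "box" ([left, top, right, bottom] in pixels, round what is visible of it).
- silhouettes(label, camera): "pixels" (420x560 bool, what is visible of it) and "box" ([left, top, right, bottom] in pixels, round what is visible of it).
The state is a dict: "clock": time; "joints": joint angles; "dq": joint speeds; "joint_efforts": joint torques, N m; "ee_pos": TCP position; "orientation": TCP orientation; "wrist_force": force on the tool from outside, world axes, zero at the start; "moment": the same for the moment, N m; "finger_gap": finger opening in mm.
Only numpy, scipy, OpenCV 4.12 (cv2) and the standard library are available. Lean on these libraries where they do the work, as an engineer would, in place of code of your own. Each camera call takes 0.05 s, during which the arm holds its last target.

## Working session

There is one attempt and no reset: what is moved stays moved. The work goes in short steps, Python scripts to look and compute and a tool call to move; the robot and the scene stay as the last step left them, time stands still between calls to the robot, and variables do not carry over. Pictures are saved under pics/ and viewed, and the job is handed in when it is done.

Besides the shell and the picture viewer there is one more tool, called after "Call:" as name(argument=value, ...) on one line, values as JSON. arm_command: Moves the arm, as the interface text tells. Its arguments: {"type":"object","properties":{"angular":{"type":"array"},"travel":{"type":"array"},"jaw":{"type":"array"}},"required":["angular","travel","jaw"]}

```bash
mkdir -p pics; python3 - <<'E'
from bench import *
import cv2,numpy as np
s=sense();print(s)
for c in ["scene","top"]:
    im=camera(c);cv2.imwrite(f"pics/{c}0.png",im[:,:,::-1]);p=camera_params(c);print(c,p)
    for l in ["lever_grip","pilot_handle"]:
        for d in silhouettes(l,c)[:3]:
            m=d["pixels"];ys,xs=np.nonzero(m)
            print(c,l,d["conf"],d["box"],xs.mean(),ys.mean(),m.sum())
E
```

```text
{'clock': 0.0, 'joints': array([ 1.07468241e+00,  2.63549520e-01, -4.89516885e-02,  1.25937046e+00,
        2.17150267e-05,  1.41549959e+00]), 'dq': array([ 0.00061466, -0.00101346, -0.00198272,  0.00089939, -0.0016923 ,
        0.00068716]), 'joint_efforts': array([ 3.49303875e-03, -6.37624526e+01,  3.84573126e+01,  1.35277430e-02,
        9.61268756e-05, -1.00770345e-05]), 'ee_pos': array([175.35388054, 494.56622293, 230.80588509]), 'orientation': array([-3.14053361e+00, -1.87780477e-04,  2.80077536e+00]), 'wrist_force': array([ 0.10782367,  0.09976523, -0.95140166]), 'moment': array([-0.0703749 , -0.01370631,  0.06230762]), 'finger_gap': 85.88753957342435}
scene {'vertical_fov': 45.166241904981334, 'cx': 285.3210313088902, 'cy': 194.21433561093212, 'R': array([[ 0.43582691,  0.90001533,  0.00522508],
       [ 0.61968581, -0.29585872, -0.72695056],
       [-0.65272077,  0.32006253, -0.68666992]]), 't': array([-227.12932026, -238.95787115, 1452.01228497])}
scene lever_grip 0.94 [325.4, 155.2, 384.0, 197.0] 352.63896848137534 174.1189111747851 698
scene pilot_handle 0.63 [189.2, 225.7, 213.5, 250.8] 200.93103448275863 237.2206896551724 290
top {'vertical_fov': 44.41815047552345, 'cx': 277.4556815190976, 'cy': 207.5400045284346, 'R': array([[-0.0154159 , -0.99942112, -0.0303277 ],
       [-0.99812127,  0.0171805 , -0.05881129],
       [ 0.05929829,  0.0293641 , -0.99780833]]), 't': array([  5.19197005, 540.59498267, 963.33942184])}
top lever_grip 0.8 [164.2, 180.4, 200.0, 265.2] 180.97756686798965 224.51251078515963 1159
top pilot_handle 0.69 [374.1, 179.6, 395.9, 224.9] 385.13907284768214 202.35099337748343 453
```

View pics/top0.png

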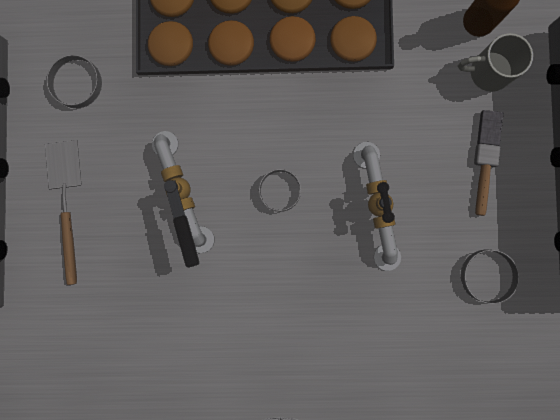

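View pics/scene0.png

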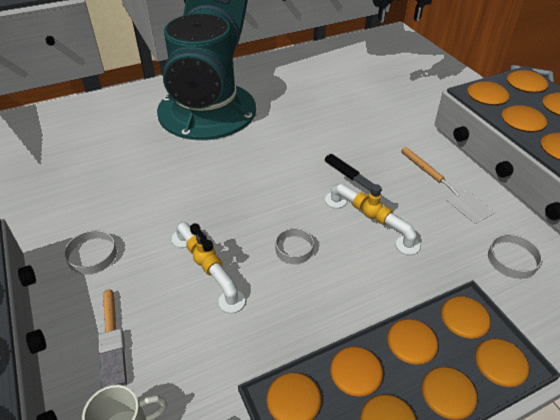

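```bash
cat > h.py <<'E'
from bench import *
import cv2,numpy as np
from scipy.spatial.transform import Rotation as Ro
def K(c):
    p=camera_params(c);f=210/np.tan(np.radians(p["vertical_fov"]/2));return p,f
def back(c,u,v,z):
    p,f=K(c);d=np.array([(u-p["cx"])/f,(v-p["cy"])/f,1]);R=np.array(p["R"]);t=np.array(p["t"])
    o=-R.T@t;w=R.T@d;return o+w*(z-o[2])/w[2]
def proj(c,X):
    p,f=K(c);q=np.array(p["R"])@X+p["t"];return p["cx"]+f*q[0]/q[2],p["cy"]+f*q[1]/q[2]
def mask_line(c,z,lab="lever_grip"):
    d=silhouettes(lab,c)
    if not d:return None
    ys,xs=np.nonzero(d[0]["pixels"])
    P=np.array([back(c,x,y,z)[:2] for x,y in zip(xs,ys)])
    rect=cv2.minAreaRect(P.astype(np.float32))
    return d[0]["conf"],P.mean(0),rect,np.linalg.svd(P-P.mean(0),full_matrices=False)[2][0]
E
python3 - <<'E'
from h import *
for c in ["top","scene"]:
    camera(c)
    for l in ["lever_grip","pilot_handle"]: print(c,l,mask_line(c,104,l))
s=sense();print(s["clock"]);print(Ro.from_euler("xyz",s["orientation"]).as_matrix().round(3))
E
```

```text
top lever_grip (0.9, array([507.47779412, 161.19731938]), ((511.607177734375, 162.255615234375), (153.6999969482422, 24.523588180541992), 15.368332862854004), array([-0.96369593, -0.26700215]))
top pilot_handle (0.96, array([ 538.30274742, -192.31909075]), ((539.857421875, -191.4421844482422), (67.22952270507812, 19.538818359375), 12.416625022888184), array([-0.98555363, -0.16936363]))
scene lever_grip (0.93, array([513.72249897, 163.95163178]), ((515.2815551757812, 164.0165252685547), (165.37197875976562, 33.245487213134766), 14.175141334533691), array([0.97048856, 0.24114717]))
scene pilot_handle (0.74, array([ 548.74778434, -191.9676546 ]), ((547.6939086914062, -192.2288360595703), (80.52489471435547, 23.400283813476562), 8.563078880310059), array([0.99227363, 0.12406871]))
0.6
[[-0.942  0.334  0.   ]
 [ 0.334  0.942 -0.   ]
 [-0.     0.    -1.   ]]
```

The top view shows the burner cock on the left. Its pipe runs from (165,142) to (202,240) and its lever from the axis at about (172,187) to the sleeve end at (191,264). The pilot butterfly is on the right at (383,203). The scene view agrees with this. I'll turn the tool to line up with the lever, then move above the grip.

Call:
arm_command(angular=[[0, 0, -7], [0, 0, -7], [0, 0, -7], [0, 0, -7], [0, 0, -7], [0, 0, 0]], travel=[[0, 0, 0], [0, 0, 0], [0, 0, 0], [0, 0, 0], [0, 0, 0], [0, 0, 0]], jaw=[0.055, 0.055, 0.055, 0.055, 0.055, 0.055])

```text
clock: 1.1
ee_pos: [175.5, 494.8, 231.3]
orientation: [3.142, 0.0, -2.853]
wrist_force: [0.2, -0.5, 0.5]
finger_gap: 55.3
```

Call:
arm_command(angular=[[0, 0, 0], [0, 0, 0], [0, 0, 0], [0, 0, 0], [0, 0, 0], [0, 0, 0], [0, 0, 0], [0, 0, 0]], travel=[[-0.017, -0.034, 0], [-0.017, -0.034, 0], [-0.017, -0.034, 0], [-0.017, -0.034, 0], [-0.017, -0.034, 0], [-0.017, -0.034, 0], [-0.017, -0.034, 0], [-0.017, -0.034, 0]], jaw=[0.055, 0.055, 0.055, 0.055, 0.055, 0.055, 0.055, 0.055])

```text
clock: 1.77
ee_pos: [384.0, 265.7, 231.0]
orientation: [3.14, 0.002, -2.877]
wrist_force: [0.4, 0.7, 1.0]
finger_gap: 55.1
```

```bash
cat >> h.py <<'E'
def togo(X,ang=None):
    s=sense();R=Ro.from_euler("xyz",s["orientation"]).as_matrix()
    print("clk",s["clock"],"pos",s["ee_pos"].round(1),"F",s["wrist_force"].round(1),"gap",s["finger_gap"],"j",s["joints"].round(2))
    print("tool delta mm",(R.T@(np.array(X)-s["ee_pos"])).round(1),"x ang",np.degrees(np.arctan2(R[1,0],R[0,0]))%360,"tilt",R[:,2].round(3))
    if ang: 
        Rt=np.column_stack([[np.cos(np.radians(ang)),np.sin(np.radians(ang)),0],[np.sin(np.radians(ang)),-np.cos(np.radians(ang)),0],[0,0,-1]])
        print("rotvec deg",np.degrees(Ro.from_matrix(R.T@Rt).as_rotvec()).round(2))
E
python3 -c "
from h import *
togo([480,154,231],194.8)"
```

```text
clk 1.7667 pos [384.  265.7 231. ] F [0.4 0.7 1. ] gap 55.08030655779868 j [ 0.43  0.16 -0.18  1.22  0.    0.16]
tool delta mm [ -63.4 -133.    -0.2] x ang 195.1769827793829 tilt [ 0.001  0.002 -1.   ]
rotvec deg [0.11 0.09 0.38]
```

Call:
arm_command(angular=[[0, 0, 0], [0, 0, 0], [0, 0, 0], [0, 0, 0], [0, 0, 0]], travel=[[-0.016, -0.034, 0], [-0.016, -0.034, 0], [-0.016, -0.034, 0], [-0.016, -0.034, 0], [0, 0, 0]], jaw=[0.055, 0.055, 0.055, 0.055, 0.055])

```text
clock: 2.18
ee_pos: [488.0, 139.1, 231.1]
orientation: [3.141, 0.004, -2.906]
wrist_force: [-0.9, 0.3, -1.3]
finger_gap: 55.0
```

```bash
python3 - <<'E'
from h import *
togo([480,154,78],194.8)
im=camera("wrist");cv2.imwrite("pics/w1.png",im[:,:,::-1])
print(camera_params("wrist"))
E
```

```text
clk 2.1833 pos [488.  139.1 231.1] F [-0.9  0.3 -1.3] gap 54.99900422162512 j [ 0.12  0.23 -0.09  1.24  0.   -0.12]
tool delta mm [  4.9  16.2 153.1] x ang 193.52594425440773 tilt [ 0.004  0.002 -1.   ]
rotvec deg [ 0.06  0.24 -1.27]
{'vertical_fov': 65.75525796083635, 'cx': 277.04992565359873, 'cy': 210.7044427616816, 'mount': array([[ 8.77804869e-05, -9.66156566e-01, -2.57956356e-01,
         6.58247204e+01],
       [ 9.99999833e-01,  2.32225606e-04, -5.29491981e-04,
         3.32281637e-02],
       [ 5.71476225e-04, -2.57956266e-01,  9.66156425e-01,
        -1.42530731e+02],
       [ 0.00000000e+00,  0.00000000e+00,  0.00000000e+00,
         1.00000000e+00]])}
```

View pics/w1.png

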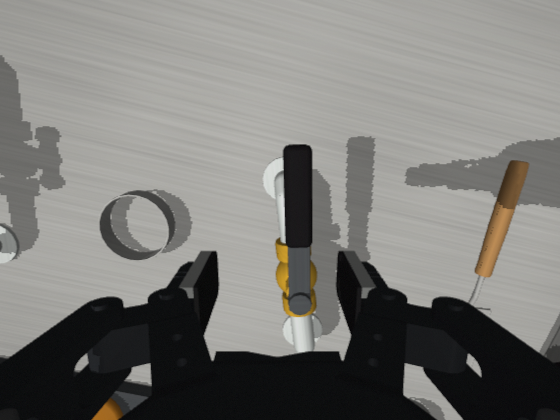

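The wrist view shows the sleeve from (298,147) to (298,246) and the lever pivot at about (300,303), nearly along tool x. Next I'll triangulate these to refine the grip position.

```bash
cat >> h.py <<'E'
def wback(u,v,z,s):
    p,f=K("wrist");M=np.array(p["mount"]);R=Ro.from_euler("xyz",s["orientation"]).as_matrix()
    o=R@M[:3,3]+s["ee_pos"];w=R@M[:3,:3]@np.array([(u-p["cx"])/f,(v-p["cy"])/f,1]);return (o+w*(z-o[2])/w[2]).round(1)
E
python3 - <<'E'
from h import *
s=sense()
for u,v,z in [(298,147,108),(298,246,108),(300,303,108)]: print(wback(u,v,z,s))
for u,v in [(191,264),(171,185)]: print("top",back("top",u,v,108).round(1))
# pipe direction from top, centre line z~46
a,b=back("top",165,145,46),back("top",202,238,46);print(a,b,np.degrees(np.arctan2(*(b-a)[1::-1]))%360)
E
```

```text
[436.2 146.1 108. ]
[518.5 167.4 108. ]
[572.1 183.1 108. ]
top [440.3 144.1 108. ]
top [577.6 178.4 108. ]
[659.67293358 204.19238397  46.        ] [484.86429414 135.79143737  46.        ] 201.36993041231693
```

Call:
arm_command(angular=[[0, 0, -1], [0, 0, 0], [0, 0, 0], [0, 0, 0], [0, 0, 0], [0, 0, 0], [0, 0, 0]], travel=[[0.006, 0.019, 0], [0, 0, 0], [0, 0, 0.03], [0, 0, 0.03], [0, 0, 0.03], [0, 0, 0.02], [0, 0, 0]], jaw=[0.055, 0.055, 0.055, 0.055, 0.055, 0.055, 0.055])

```text
clock: 2.82
ee_pos: [475.2, 161.3, 119.1]
orientation: [3.139, 0.008, -2.908]
wrist_force: [-0.0, 0.5, -0.0]
finger_gap: 55.0
```

```bash
python3 - <<'E'
from h import *
togo([478,156,80],194.6)
im=camera("wrist");cv2.imwrite("pics/w2.png",im[:,:,::-1])
E
```

```text
clk 2.8167 pos [475.2 161.3 119.1] F [-0.   0.5 -0. ] gap 55.03729906442816 j [ 0.16  0.28 -0.34  0.94  0.   -0.07]
tool delta mm [-1.2 -5.9 39.1] x ang 193.37389283042333 tilt [ 0.007  0.004 -1.   ]
rotvec deg [ 0.13  0.46 -1.23]
```

View pics/w2.png

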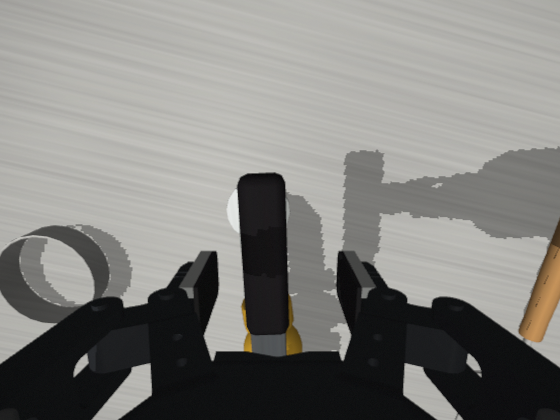

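The sleeve is centred at column 264 and the fingers at 277. That is about 6 mm off, which matches the computed offset, so I'll correct it and lower to straddle the sleeve.

Call:
arm_command(angular=[[0, 0.4, -1.2], [0, 0, 0], [0, 0, 0], [0, 0, 0]], travel=[[-0.001, -0.006, 0], [0, 0, 0.02], [0, 0, 0.018], [0, 0, 0]], jaw=[0.055, 0.055, 0.055, 0.055])

```text
clock: 3.2
ee_pos: [480.4, 157.8, 88.1]
orientation: [3.14, 0.009, -2.889]
wrist_force: [-1.4, 0.4, -0.6]
finger_gap: 55.1
```

Call:
arm_command(angular=[[0, 0, 0], [0, 0, 0], [0, 0, 0]], travel=[[0, 0, 0], [0, 0, 0], [0, 0, 0]], jaw=[0.042, 0.036, 0.036])

```text
clock: 3.45
ee_pos: [481.7, 158.6, 92.3]
orientation: [3.14, 0.013, -2.891]
wrist_force: [0.0, 0.4, 0.1]
finger_gap: 35.8
```

```bash
python3 - <<'E'
from h import *
togo([478,156,80],194.6)
im=camera("wrist");cv2.imwrite("pics/w3.png",im[:,:,::-1])
E
```

```text
clk 3.45 pos [481.7 158.6  92.3] F [0.  0.4 0.1] gap 35.8043954307442 j [ 0.16  0.31 -0.38  0.87  0.   -0.09]
tool delta mm [ 4.4 -1.6 12.2] x ang 194.3734505659914 tilt [ 0.012  0.004 -1.   ]
rotvec deg [ 0.08  0.72 -0.23]
```

View pics/w3.png

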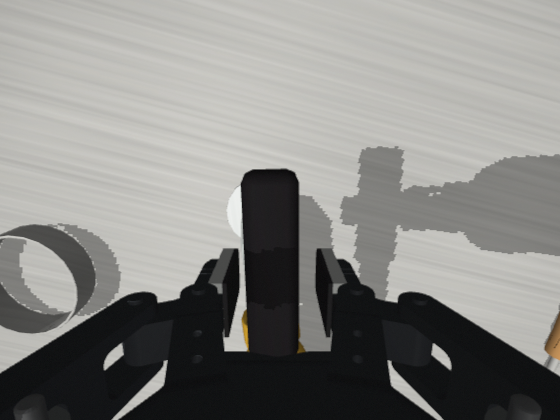

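The sleeve is centred between the pads. I'll go 12 mm lower, then start the arc. Clockwise is +z turn and +y travel in tool axes.

Call:
arm_command(angular=[[0, 0.7, 0], [0, 0, 0], [0, 0, 3], [0, 0, 5]], travel=[[0.004, 0, 0.01], [0, 0, 0.004], [0, 0.009, 0.001], [-0.0005, 0.009, 0.001]], jaw=[0.036, 0.036, 0.036, 0.036])

```text
clock: 3.83
ee_pos: [475.6, 174.5, 76.6]
orientation: [3.142, 0.003, -3.033]
wrist_force: [0.4, -2.3, 2.6]
finger_gap: 36.1
```

```bash
cat >> h.py <<'E'
A=np.array([574,181.])
def pol():
    s=sense();R=Ro.from_euler("xyz",s["orientation"]).as_matrix()
    d=s["ee_pos"][:2]-A
    print("clk",s["clock"],"pos",s["ee_pos"].round(1),"r",np.hypot(*d).round(1),"az",(np.degrees(np.arctan2(d[1],d[0]))%360).round(1),"xang",(np.degrees(np.arctan2(R[1,0],R[0,0]))%360).round(1),"F",s["wrist_force"].round(1),"Ftool",(R.T@s["wrist_force"]).round(1),"tilt",R[:,2].round(3),s["finger_gap"].round(1))
E
python3 -c "
from h import *
pol()"
```

```text
Traceback (most recent call last):
  File "h.py", line 32, in pol
    print("clk",s["clock"],"pos",s["ee_pos"].round(1),"r",np.hypot(*d).round(1),"az",(np.degrees(np.arctan2(d[1],d[0]))%360).round(1),"xang",(np.degrees(np.arctan2(R[1,0],R[0,0]))%360).round(1),"F",s["wrist_force"].round(1),"Ftool",(R.T@s["wrist_force"]).round(1),"tilt",R[:,2].round(3),s["finger_gap"].round(1))
                                                                                                                                                                                                                                                                                               ^^^^^^^^^^^^^^^^^^^^^
AttributeError: 'float' object has no attribute 'round'
```

Call:
arm_command(angular=[[0, 0, 6], [0, 0, 6], [0, 0, 6], [0, 0, 6]], travel=[[-0.0005, 0.0105, 0], [-0.0005, 0.0105, 0], [-0.0005, 0.0105, 0], [-0.0005, 0.0105, 0]], jaw=[0.036, 0.036, 0.036, 0.036])

```text
clock: 4.17
ee_pos: [479.7, 216.0, 75.3]
orientation: [-3.139, 0.003, 2.809]
wrist_force: [0.6, -2.4, 1.3]
finger_gap: 35.5
```

```bash
sed -i 's/s\["finger_gap"\].round(1)/s["finger_gap"]/' h.py; python3 -c "
from h import *
pol()"
```

```text
clk 4.1667 pos [479.7 216.   75.3] r 100.6 az 159.7 xang 161.0 F [ 0.6 -2.4  1.3] Ftool [-1.4 -2.1 -1.2] tilt [ 0.002 -0.003 -1.   ] 35.53540986389874
```

Call:
arm_command(angular=[[0, 0, 6], [0, 0, 6], [0, 0, 6], [0, 0, 6], [0, 0, 6], [0, 0, 6]], travel=[[-0.0005, 0.0105, 0], [-0.0005, 0.0105, -0.001], [-0.0005, 0.0105, 0], [-0.0005, 0.0105, -0.001], [-0.0005, 0.0105, 0], [-0.0005, 0.0105, 0]], jaw=[0.036, 0.036, 0.036, 0.036, 0.036, 0.036])

```text
clock: 4.67
ee_pos: [515.8, 266.0, 74.2]
orientation: [-3.134, 0.006, 2.148]
wrist_force: [-1.1, -3.2, 1.7]
finger_gap: 36.4
```

```bash
python3 -c "
from h import *
pol()"
```

```text
clk 4.6667 pos [515.8 266.   74.2] r 103.0 az 124.4 xang 123.1 F [-1.1 -3.2  1.7] Ftool [-2.1 -2.7 -1.6] tilt [-0.003 -0.009 -1.   ] 36.41124338563449
```

Call:
arm_command(angular=[[0, 0, 3], [0, 0, 3], [0, 0, 2]], travel=[[-0.001, 0.006, -0.001], [-0.001, 0.006, -0.001], [-0.0005, 0.005, -0.001]], jaw=[0.036, 0.036, 0.036])

```text
clock: 4.92
ee_pos: [530.7, 273.2, 74.6]
orientation: [-3.129, 0.006, 1.997]
wrist_force: [-3.0, -0.6, -1.3]
finger_gap: 36.2
```

```bash
python3 -c "
from h import *
pol()"
```

```text
clk 4.9167 pos [530.7 273.2  74.6] r 101.8 az 115.2 xang 114.4 F [-3.  -0.6 -1.3] Ftool [ 0.8 -3.   1.4] tilt [-0.009 -0.01  -1.   ] 36.16710808137835
```

Call:
arm_command(angular=[[0.5, 0, 2], [0, 0, 1], [0, 0, 0]], travel=[[0, 0.004, 0], [0, 0.004, 0], [0, 0.003, 0]], jaw=[0.036, 0.036, 0.036])

```text
clock: 5.17
ee_pos: [540.1, 277.5, 72.8]
orientation: [-3.117, 0.006, 1.94]
wrist_force: [-2.5, -0.4, 1.3]
finger_gap: 36.0
```

```bash
python3 -c "
from h import *
pol()"
```

```text
clk 5.1667 pos [540.1 277.5  72.8] r 102.3 az 109.4 xang 111.1 F [-2.5 -0.4  1.3] Ftool [ 0.5 -2.5 -1.2] tilt [-0.021 -0.015 -1.   ] 35.987346405841436
```

Call:
arm_command(angular=[[-1, 0, 0], [0, 0, 0]], travel=[[0, 0.003, -0.001], [0, 0.003, -0.001]], jaw=[0.036, 0.036])

```text
clock: 5.33
ee_pos: [545.4, 279.7, 73.7]
orientation: [-3.134, 0.006, 1.942]
wrist_force: [-1.6, 0.6, -1.6]
finger_gap: 35.9
```

Call:
arm_command(angular=[[0, 0, 0], [0, 0, 0]], travel=[[0, 0.002, -0.001], [0, 0.002, 0]], jaw=[0.036, 0.036])

```text
clock: 5.5
ee_pos: [546.8, 280.2, 73.9]
orientation: [-3.129, 0.006, 1.943]
wrist_force: [-17.9, -7.3, 10.7]
finger_gap: 36.1
```

```bash
python3 -c "
from h import *
pol()"
```

```text
clk 5.5 pos [546.8 280.2  73.9] r 102.9 az 105.3 xang 111.3 F [-17.9  -7.3  10.7] Ftool [ -0.3 -19.5 -10.5] tilt [-0.009 -0.01  -1.   ] 36.071896189965685
```

The push force jumped from about 2 N to about 19 N, which suggests the stop. One more small push will confirm it.

Call:
arm_command(angular=[[0, 0, 0]], travel=[[0, 0.002, -0.001]], jaw=[0.036])

```text
clock: 5.58
ee_pos: [546.6, 280.2, 74.2]
orientation: [-3.125, 0.006, 1.943]
wrist_force: [-10.6, -4.1, -8.0]
finger_gap: 35.6
```

```bash
python3 - <<'E'
from h import *
pol()
for c in ["top","scene"]:
    im=camera(c);cv2.imwrite(f"pics/{c}4.png",im[:,:,::-1])
im=camera("wrist");cv2.imwrite("pics/w4.png",im[:,:,::-1])
E
```

```text
clk 5.5833 pos [546.6 280.2  74.2] r 102.9 az 105.5 xang 111.3 F [-10.6  -4.1  -8. ] Ftool [  0.  -11.2   8.2] tilt [-0.013 -0.012 -1.   ] 35.62690102713126
```

View pics/w4.png

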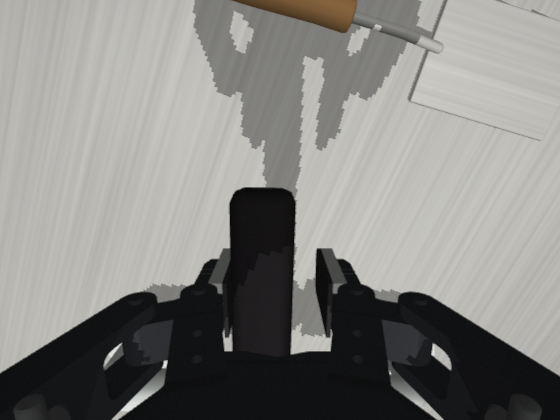

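The left pad rests against the sleeve, and the lever didn't move under the extra push, so it is at the stop. I'll back off to centre the fingers and lift straight up.

Call:
arm_command(angular=[[0, 0, 0], [0, 0, 0]], travel=[[0, -0.005, 0], [0, 0, 0]], jaw=[0.042, 0.046])

```text
clock: 5.9
ee_pos: [541.6, 278.1, 74.2]
orientation: [-3.125, 0.006, 1.944]
wrist_force: [0.6, 0.6, 0.3]
finger_gap: 45.9
```

```bash
python3 - <<'E'
from h import *
pol()
im=camera("wrist");cv2.imwrite("pics/w5.png",im[:,:,::-1])
E
```

```text
clk 5.9 pos [541.6 278.1  74.2] r 102.3 az 108.5 xang 111.4 F [0.6 0.6 0.3] Ftool [ 0.4  0.8 -0.3] tilt [-0.013 -0.012 -1.   ] 45.90176775304562
```

View pics/w5.png

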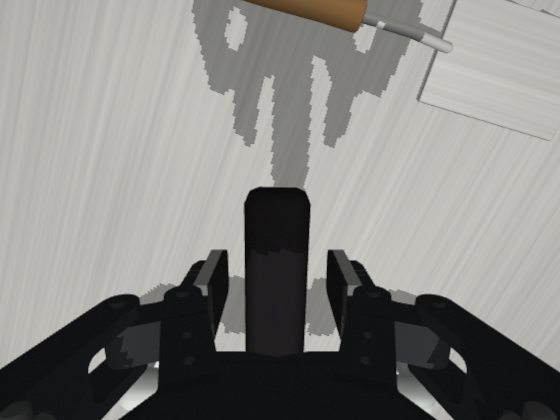

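The sleeve is centred at column 277 with both pads clear. Lifting now, then moving toward the robot to clear the top view.

Call:
arm_command(angular=[[0, 0, 0], [0, 0, 0], [0, 0, 0], [0, 0, 0], [0, 0, 0], [0, 0, 0], [0, 0, 0], [0, 0, 0]], travel=[[0, 0, -0.02], [0, 0, -0.03], [0, 0, -0.035], [0, 0, -0.035], [0, -0.03, -0.03], [0, -0.035, 0], [0, -0.035, 0], [0, -0.035, 0]], jaw=[0.046, 0.046, 0.046, 0.046, 0.046, 0.046, 0.046, 0.046])

```text
clock: 6.62
ee_pos: [423.8, 231.7, 232.2]
orientation: [-3.136, 0.007, 1.945]
wrist_force: [1.4, -0.1, -0.0]
finger_gap: 45.9
```

Call:
arm_command(angular=[[0, 0, 0], [0, 0, 0], [0, 0, 0]], travel=[[0, -0.035, 0], [0, -0.02, 0], [0, 0, 0]], jaw=[0.046, 0.046, 0.046])

```text
clock: 6.87
ee_pos: [366.5, 209.4, 234.5]
orientation: [-3.141, 0.008, 1.946]
wrist_force: [0.4, 0.0, 0.3]
finger_gap: 45.8
```

```bash
python3 - <<'E'
from h import *
pol()
for c in ["top","scene"]:
    im=camera(c);cv2.imwrite(f"pics/{c}6.png",im[:,:,::-1])
    for l in ["lever_grip","pilot_handle"]: print(c,l,mask_line(c,104,l))
E
```

```text
clk 6.8667 pos [366.5 209.4 234.5] r 209.4 az 172.2 xang 111.5 F [0.4 0.  0.3] Ftool [-0.1  0.4 -0.3] tilt [ 0.003 -0.007 -1.   ] 45.780202011652
top lever_grip (0.71, array([551.40856756, 246.71100542]), ((553.2216796875, 243.28985595703125), (26.573434829711914, 158.0868377685547), 20.81707763671875), array([ 0.34631853, -0.93811698]))
top pilot_handle (0.93, array([ 543.44600947, -191.58654993]), ((542.531494140625, -191.5709228515625), (68.2912826538086, 18.092830657958984), 8.396116256713867), array([-0.99027477, -0.13912543]))
scene lever_grip (0.92, array([556.88856301, 243.01895999]), ((556.3815307617188, 243.8361358642578), (31.62495994567871, 168.52748107910156), 20.399513244628906), array([-0.36065672,  0.93269863]))
scene pilot_handle (0.52, array([ 545.93102302, -192.3340988 ]), ((546.1743774414062, -192.62049865722656), (75.42231750488281, 19.199941635131836), 6.331819534301758), array([0.99328103, 0.11572721]))
```

View pics/top6.png

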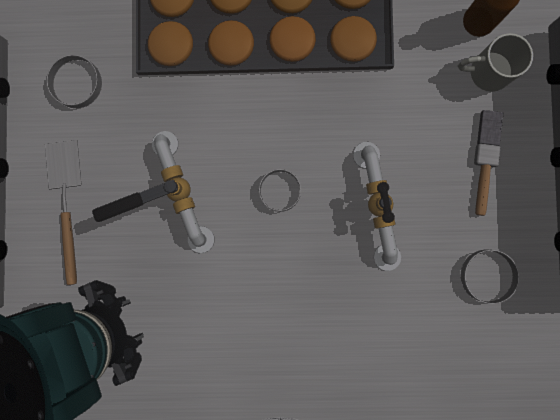

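View pics/scene6.png

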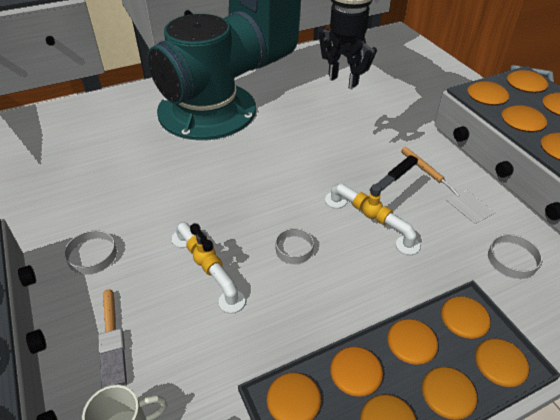

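In the top view the lever now runs from (170,187) to (95,215), at 110.5–111° in the world frame. Square to the pipe would be about 111°. The pilot butterfly still lies along its pipe, and the arm is clear.

```bash
python3 -c "
from bench import *
print(finish_job())"
```

```text
the job is handed in; nothing more can be done
None
```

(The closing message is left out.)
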